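Put the clay stamp away: cap off to its stand, kit drawer home

TASK

The kit drawer cannot close because the tall stamp in it still wears its cap. First lift the loose cap off and lower it, knob up, into the ring of the wooden cap stand, letting go only once it rests there; then push the drawer fully home until it has snapped past its spring detent and stays seated, pushing slowly and feeling for the stop instead of ramming it. Leave the stamps standing in the drawer and everything else on the bench where it is.

Things in the scene. Friction and masses are not known exactly. Their poses are not given: they have to be found in the camera images.
- cabinet: Blue steel bench-top unit with one drawer, fixed, 260 deep (x) x 240 wide (y) x 140 high (z); top panel 12 thick, so the opening's upper edge is 128 above the table. Origin: middle of the carcass's front plane, on the table; x points into the cabinet (the way the drawer closes), z up.
- drawer: The loaded drawer. Origin and axes coincide with the cabinet's when it is fully home against its stop; the origin's x in the cabinet's frame is minus the opening (115 to 150 mm at the start). A spring detent resists the last 10 mm with up to about 20 N; its crest lies about 3 mm before home; past it the spring pulls the drawer in and keeps it, short of it the drawer is pushed back out.
- drawer_front: The drawer's blue front panel, 15 thick (x), 230 wide (y), 118 high; part of the drawer. Origin: middle of the panel's lower edge on its inner face, 8 above the table; x points into the cabinet, the outer face is at x = -0.015. A steel ledge pull (100 wide, 10 thick, standing 24 out from the outer face) crosses it 30 above the origin; above that it is flat.
- push_point (a point): Point on the outer face of the drawer front, midway across, 18 below its top edge, 108 above the table.
- stamp: Tall aluminium clay stamp, 88 high, 50 diameter foot, 44 diameter above; stands loose in one of the drawer's two round wells (20 deep, 58 diameter, floor 20 above the table, 60 behind the front's inner face, 50 left or right of the middle). Origin: centre of its foot; z up.
- cap: Loose black plastic cap over the tall stamp: upside-down cup 60 outer diameter, 53 high, 52 inner diameter, 45 deep, with a knob 30 diameter and 34 high on top (87 high in all). Its top stands about 152 above the table, 24 more than fits the cabinet. Origin: centre of the open rim at the bottom; z up.
- cap_grip (a point): Point on the axis of the cap's knob, 72 above the cap's origin, 15 below the knob's top: grip here from above.
- cap_stand: Wooden cap stand, fixed: round base 104 diameter and 6 thick, with an upright ring on it, 78 outer and 68 inner diameter, 20 high, open on top. Left or right of the drawer. Origin: centre of its underside.
- stand_floor (a point): Centre of the floor inside the cap stand's ring, 6 above the table; the cap's origin belongs here.
- short_stamp: Shorter aluminium stamp without a cap, 72 high, waisted, in the drawer's other well. Origin: centre of its foot; leave it standing.
- ring_die: Loose dark steel ring die, 110 outer and 90 inner diameter, 42 high, on the other side of the drawer from the cap stand; leave it. Origin: centre of its underside.
- tile_a: Loose grey clay tile, disc 76 diameter, 9 thick; leave it.
- tile_b: Loose grey clay tile, disc 76 diameter, 9 thick; leave it.
- oil_bottle: White plastic bottle, 60 diameter, 170 high, standing right of the cabinet; leave it. Origin: centre of its underside.
- brush_jar: White ceramic jar, 84 diameter, 100 high, standing left of the cabinet; leave it. Origin: centre of its underside.
Mind the look-alikes: they are no part of the job. Of the things that look like the cap, the middle-sized one is meant.

How it is judged:
By the outcome, as a careful person would: the job done as asked, in the order asked, and still so for the second after the job is handed in, with the robot touching nothing.
It also fails if it takes over 64 s, if anything falls off the work surface, if the arm or the gripper's body presses on something with over 40 N, if the wrist force passes 120 N, or if a joint passes its speed limit or range.

ROBOT

A 7-joint arm with a two-finger parallel gripper is mounted at the origin on the work surface. World frame = base frame: x ahead of the robot, y to its left, z up, the work surface at z = 0. Lengths are in m, angles in degrees, forces in N, time in s.
With the tool pointing down it reaches from about 0.425 to 0.875 m from the base axis. Payload 4.7 kg.
Tool frame: the origin (TCP) lies at the very end of the fingers, on their centre line; the grasp point (between the pads) lies 19 mm behind it; z points along the fingers, y is the line along which they close (so a half turn about z gives the same grasp; the last joint's range is limited). The gripper opens to 87 mm and grips with 3 to 60 N. Pads are 19 mm wide; open, the fingers measure 117 mm over their backs; the gripper's body (75 mm by 190 mm) begins 51 mm behind the grasp point.
Start: joints at [64.349, 18.392, -4.016, 83.108, 1.295, 78.541, -3.26], TCP at [0.29, -0.582, 0.223] pointing down, gripper open.
Joint ranges: [-163.93, 163.93], [-17.29, 119.83], [-79.2, 71.16], [3.27, 140.29], [-89.18, 269.18], [5.43, 117.66], [-154.24, 154.24]. Speed limits (degrees/s): [147.25, 147.25, 180, 180, 180, 180, 180].

INTERFACE

Orientations are given as [roll, pitch, yaw] about the fixed x, y, z axes, in that order (R = Rz(yaw) Ry(pitch) Rx(roll)).
In Python, from cell import get_obs, cams, ticket, finder gives the robot as it stands.
- The arm moves only by the shell command python3 -m creep 'ROWS' [FORCE]. ROWS is text: rows parted by semicolons, each of 5 numbers parted by spaces: the shift along the world's x, y, z in m, then the turn about the world's z in degrees, then the finger opening in m, from 0 to 0.087. A call has 1 to 8 rows; each row shifts and turns the commanded pose from where the row before left it; what a row does not reach is not made up. A row lasts 1/8 s, in which the tool goes at most 62.5 mm and 10.7 degrees, less where a joint would pass 70% of its speed; a pose out of reach is approached as far as the arm can. A call with a gripper value outside its range is refused whole. The fingers move at their own pace and stop on an object; FORCE is the grip in N (left out, the last holds). Time passes only in rows, so rows that do not move let the fingers close. It gives the time, the measured TCP pose, the force, the opening and the grip force at its end, in the units of the state.
- get_obs(): the state, without advancing time (a new reading comes with each control period).
- cams.read_camera(name): name is "scene" or "top" or "wrist"; returns the picture (480x640x3 uint8, red, green, blue); there is no depth.
- cams.calibration(name): a dict with "fx", "fy", "cx", "cy" (pixels), "extrinsics" (4x4, takes a point from world to camera coordinates). Camera axes: x right, y down, z forward; pixel columns grow to the right and rows downward; lengths in m; the calibration is good to about 2 mm. A picture is of the moment at which its call begins: read the wrist's pose just before it. calibration takes no time and is no camera call; for the wrist camera it gives the pose at the moment of the call.
- ticket.sign_off(): hands the job in; it is judged then, once.
Trained networks look in the newest picture that a camera, given by its name, has taken for a name from the list of things; names that differ only in an ending like _2 or _b are one class to them, and where a whole thing is asked for, a point or a joint stands for the part that bears it (a point fixed in the world has none). Each returns a list of dicts, best first, with "p" (0 to 1); they miss things now and then, are a little off and sometimes report something else, mostly with a low value. They report only what shows in the picture. A call takes as long as a camera call. They do not tell look-alikes from the thing itself.
- finder.masks_of(name, camera): "mask" (480x640 bool, what is visible of it) and "xy" ([column, row] in pixels, amid what is visible of it).
- finder.tip_of(name, camera): "xy" ([column, row] in pixels: a listed point, or the origin of a listed thing).
The state is a dict: "time_s": time; "qpos": joint angles; "joint_velocities": joint speeds; "effort": joint torques, N m; "tool_pos": TCP position; "tool_rot": TCP orientation; "force": force on the tool from outside, world axes, zero at the start; "wrist_torque": the same for the moment, N m; "grip_width": finger opening in m; "grasp_force": force on a finger pad.
Only numpy, scipy, OpenCV 4.12 (cv2) and the standard library are available. Lean on these libraries where they do the work, as an engineer would, in place of code of your own. Each camera call takes 0.05 s, during which the arm holds its last target. There are 200 camera calls.

## Working session

There is one attempt and no reset: what is moved stays moved. The work goes in short steps, Python scripts to look and compute and a shell command to move; the robot and the scene stay as the last step left them, time stands still between calls to the robot, and variables do not carry over. Pictures are saved under pics/ and viewed, at most 10 in all, crops included, and the job is handed in when it is done.

```bash
ls; mkdir -p pics
python3 - <<'E'
from cell import get_obs,cams,finder
import cv2,numpy as np
o=get_obs();print(o['time_s'],o['tool_pos'],o['tool_rot'],o['grip_width'])
for c in ('scene','top'):
    im=cams.read_camera(c);cv2.imwrite(f'pics/{c}0.png',im[...,::-1])
    k=cams.calibration(c);print(c,k['fx'],k['cx'],k['cy'],np.round(k['extrinsics'],3).tolist())
    for n in ('cap','cap_grip','stand_floor','push_point','drawer','cabinet','cap_stand','stamp','short_stamp','ring_die'):
        print(n,[(np.round(d['xy'],1).tolist(),round(d['p'],2)) for d in finder.tip_of(n,c)])
E
```

```text
pics
0.0 [ 0.28931628 -0.58142785  0.22146118] [-1.79889135e+02  4.53972655e-03  2.64599995e+01] 0.08695743291850036
scene 566.4968741376383 330.1426448659176 233.5492190938304 [[-0.727, 0.687, 0.002, 0.377], [0.5, 0.53, -0.685, -0.207], [-0.471, -0.497, -0.729, 1.345], [0.0, 0.0, 0.0, 1.0]]
cap [([352.1, 208.5], 0.91), ([401.7, 329.0], 0.84), ([323.4, 278.9], 0.63), ([350.7, 230.6], 0.4), ([337.4, 269.9], 0.28)]
cap_grip [([325.6, 256.9], 0.95), ([352.5, 175.0], 0.63), ([404.7, 308.7], 0.55)]
stand_floor [([501.1, 358.4], 0.61)]
push_point [([349.0, 229.8], 0.9)]
drawer [([337.6, 269.9], 0.71)]
cabinet []
cap_stand [([501.4, 361.7], 0.87)]
stamp [([324.3, 295.2], 0.5), ([339.4, 268.2], 0.49)]
short_stamp [([297.2, 260.0], 0.73), ([340.4, 269.5], 0.72), ([394.1, 395.2], 0.19)]
ring_die [([237.9, 169.5], 0.92), ([195.4, 218.0], 0.55)]
top 478.1298297173818 315.5830795447891 238.47284954293215 [[0.016, -1.0, 0.012, -0.003], [-0.981, -0.018, -0.191, 0.527], [0.191, -0.008, -0.982, 1.088], [0.0, 0.0, 0.0, 1.0]]
cap [([346.9, 296.6], 0.73), ([237.8, 237.2], 0.65), ([289.7, 209.0], 0.61)]
cap_grip [([349.7, 292.8], 0.69), ([288.5, 200.2], 0.66), ([232.1, 234.2], 0.57)]
stand_floor [([169.2, 264.7], 0.79)]
push_point [([301.1, 241.3], 0.73)]
drawer [([308.3, 240.8], 0.61), ([454.6, 259.9], 0.16)]
cabinet []
cap_stand [([170.2, 267.6], 0.95), ([306.3, 239.9], 0.25)]
stamp [([291.6, 212.6], 0.39)]
short_stamp [([331.2, 219.7], 0.88), ([309.0, 243.1], 0.37)]
ring_die [([453.8, 263.3], 0.89)]
```

View pics/scene0.png

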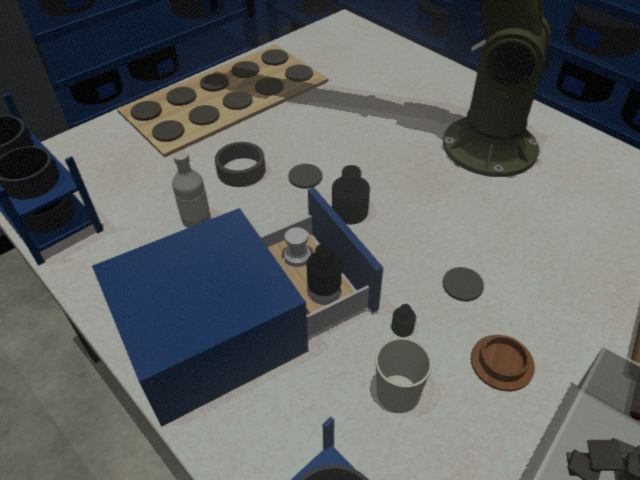

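View pics/top0.png

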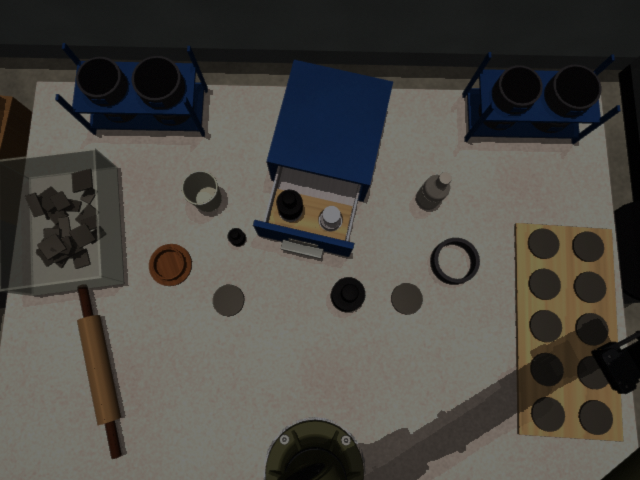

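The scene picture shows three black knobbed caps: in the drawer (scene 325,270; top 289,205), a larger one on the bench (352,195; 347,295) and a small one (404,320; 237,237). The middle-sized one, sitting on the stamp in the drawer, fits the description. The stand is at top (170,265). I'll confirm the cap in a crop and measure.

```bash
cat > h.py <<'E'
import numpy as np,cv2
from cell import get_obs,cams,finder
def P(c):
    k=cams.calibration(c);K=np.array([[k['fx'],0,k['cx']],[0,k['fy'],k['cy']],[0,0,1]])
    return K@k['extrinsics'][:3]
def tri(a,b):
    X=cv2.triangulatePoints(P('scene'),P('top'),np.array(a,float),np.array(b,float));return (X[:3]/X[3]).ravel()
def onz(c,uv,z):
    M=P(c);A=np.c_[M[:,0],M[:,1],M[:,2]*z+M[:,3]];x=np.linalg.solve(A,[*uv,1]);return x[:2]/x[2]
E
python3 - <<'E'
from h import *
r=lambda x:np.round(x,4)
for n,a,b,z in (('grip',(325.6,256.9),(288.5,200.2),.137),('floor',(501.1,358.4),(169.2,264.7),.006),('push',(349,229.8),(301.1,241.3),.108),('short',(297.2,260),(331.2,219.7),.02),('biggrip',(352.5,175),(349.7,292.8),.1)):
    print(n,r(tri(a,b)),r(onz('scene',a,z)),r(onz('top',b,z)))
s=cv2.imread('pics/scene0.png');t=cv2.imread('pics/top0.png')
a=cv2.resize(t[55:265,240:400],None,fx=2.5,fy=2.5,interpolation=3)[:525]
b=cv2.resize(s[180:350,280:430],None,fx=2.6,fy=2.6,interpolation=3)
h=max(a.shape[0],b.shape[0]);pad=lambda i:cv2.copyMakeBorder(i,0,h-i.shape[0],0,0,0)
cv2.imwrite('pics/crop1.png',np.clip(np.hstack([pad(a),pad(b)])*1.8,0,255).astype('uint8'))
E
```

```text
grip [0.5971 0.07   0.1319] [0.5997 0.074 ] [0.5964 0.0689]
floor [0.4648 0.3581 0.0119] [0.4622 0.3555] [0.4642 0.3623]
push [0.5093 0.0388 0.1092] [0.5088 0.0376] [0.5091 0.0393]
short [ 0.5787 -0.0299  0.0246] [ 0.5754 -0.0316] [ 0.5813 -0.0317]
biggrip [ 0.3945 -0.0697  0.1012] [ 0.3928 -0.0695] [ 0.3958 -0.0714]
```

View pics/crop1.png

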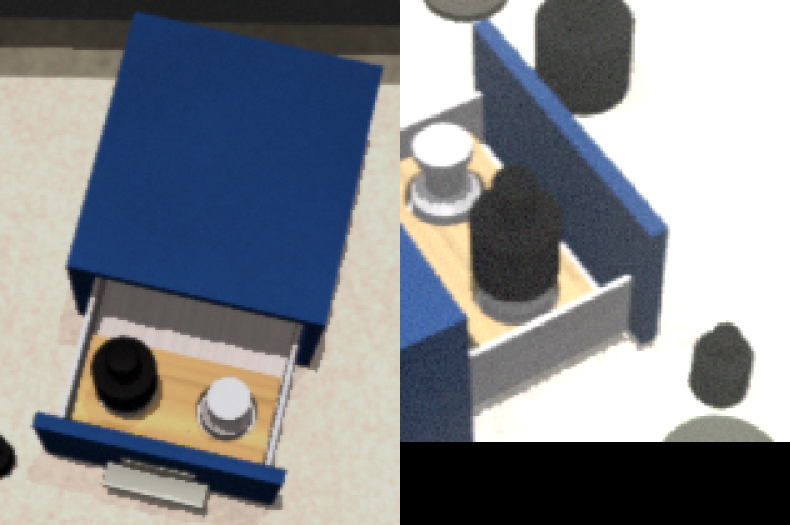

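The crop shows the middle-sized cap sitting on the tall stamp (crop-left 123,370), the short stamp beside it, and the cabinet corners. I'll work out yaw and the positions to move to.

Run:
```python
from h import *
w=lambda u,v,z:onz('top',(240+u/2.5,55+v/2.5),z)
bl,br,fr,fl=[w(*p,.14) for p in((135,13),(381,67),(326,325),(68,267))]
print(bl,br,fr,fl)
an=lambda v:np.degrees(np.arctan2(v[1],v[0]))
print('yaw',an(bl-fl),an(br-fr),an(fl-fr)-90,an(bl-br)-90,np.linalg.norm(bl-fl),np.linalg.norm(fl-fr))
dl,dr=w(36,416,.126),w(284,472,.126);print('drawer yaw',an(dl-dr)-90,dl,dr,np.linalg.norm(dl-dr))
c=(fl+fr)/2;y=np.radians(np.mean([an(bl-fl),an(br-fr),an(fl-fr)-90,an(bl-br)-90]));x=np.array([np.cos(y),np.sin(y)]);n=np.array([-x[1],x[0]])
p=np.array([.5093,.0388]);print('c',c,'x',x,'push rel',(p-c)@x+.015,(p-c)@n)
op=-((p-c)@x+.015)
for pt in((.5971,.07),(.5787,-.03)): q=np.array(pt)-c;print('rel front',q@x+op,q@n)
print('cap expected',p+x*.075+n*.05, 'knob top', w(123,355,.152))
```

```text
[0.9379108  0.06503095] [ 0.88771626 -0.16700374] [ 0.63449795 -0.11392925] [0.68441898 0.11923955]
yaw -12.070750365147209 -11.837812674280451 -12.08448715562794 -12.206336498252341 0.25922320833698104 0.23845292259002004
drawer yaw -11.903513603203365 [0.54901833 0.14420459] [ 0.502259   -0.07761695] 0.22669633513879583
c [0.65945847 0.00265515] x [ 0.97796635 -0.20876259] push rel -0.13939561892287394 0.0040009748710646345
rel front 0.06435205272675332 0.05284288032171797
rel front 0.06723373081672857 -0.04879498629986042
cap expected [0.59308561 0.07204112] knob top [0.59959296 0.06675564]
```

```bash
python3 -m creep '.019 .04 .01 -4 .087; .019 .04 .01 -5 .087; .019 .04 .01 -5 .087; .019 .04 0 -5 .087; .019 .04 0 -5 .087; .019 .04 0 -5 .087; .019 .04 0 -5 .087; .019 .04 0 -4.5 .087' 25; python3 -m creep '.019 .04 0 0 .087; .019 .04 0 0 .087; .019 .04 0 0 .087; .019 .04 0 0 .087; .019 .04 0 0 .087; .015 .04 0 0 .087;.015 .04 0 0 .087; 0 .01 0 0 .087'
```

```text
time_s: 2.1
tool_pos: [0.4421, -0.2606, 0.2528]
tool_rot: [180.0, -0.0, -12.2]
force: [-0.7, -0.3, -0.4]
grip_width: 0.0872
grasp_force: 0.0
time_s: 3.1
tool_pos: [0.5669, 0.0319, 0.2526]
tool_rot: [-179.9, 0.0, -11.7]
force: [0.9, 0.2, -0.3]
grip_width: 0.0871
grasp_force: 0.0
```

Run:
```python
from h import *
print(get_obs()['tool_pos'])
im=cams.read_camera('wrist');cv2.imwrite('pics/w1.png',im[...,::-1])
for n,z in(('cap_grip',.137),('cap',.065),('short_stamp',.02)):
    print(n,[(np.round(d['xy']),round(d['p'],2),onz('wrist',d['xy'],z).round(4)) for d in finder.tip_of(n,'wrist')])
```

```text
[0.56688453 0.03193373 0.25263577]
cap_grip [(array([156., 271.]), 0.88, array([0.5633, 0.1497])), (array([260., 197.]), 0.81, array([0.5998, 0.0648]))]
cap [(array([272., 181.]), 0.95, array([0.5999, 0.063 ])), (array([172., 255.]), 0.84, array([0.5548, 0.1644]))]
short_stamp [(array([384., 173.]), 0.91, array([ 0.5803, -0.0359]))]
```

View pics/w1.png

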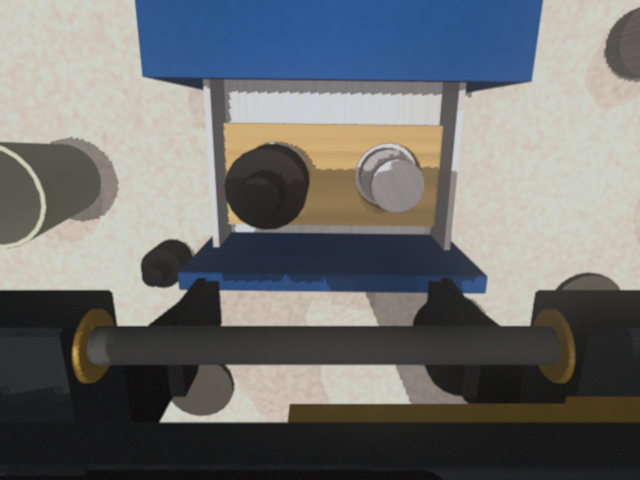

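The wrist view shows the cap at about (272,185) with the fingers parallel to the drawer front, so the grasp is clear. Descend.

```bash
python3 -m creep '.016 .018 0 0 .087; .015 .017 0 0 .087; 0 0 -.035 0 .087; 0 0 -.035 0 .087; 0 0 -.03 0 .087; 0 0 -.02 0 .087; 0 0 -.009 0 .087; 0 0 0 0 .087'; python3 -m creep '0 0 0 0 .02; 0 0 0 0 .02; 0 0 0 0 .02; 0 0 0 0 .02; 0 0 0 0 .02; 0 0 0 0 .02' 25
```

```text
time_s: 4.3
tool_pos: [0.5977, 0.0625, 0.1237]
tool_rot: [180.0, 0.0, -12.1]
force: [0.6, -0.8, 0.4]
grip_width: 0.0872
grasp_force: 0.0
time_s: 5.05
tool_pos: [0.5977, 0.0635, 0.1237]
tool_rot: [-180.0, -0.0, -12.0]
force: [1.9, 1.7, 1.3]
grip_width: 0.0349
grasp_force: 0.7
```

```bash
python3 -m creep '0 0 0 0 .02; 0 0 0 0 .02; 0 0 0 0 .02; 0 0 0 0 .02'; python3 -m creep '0 0 .005 0 .02;0 0 .01 0 .02;0 0 .015 0 .02;0 0 .015 0 .02;0 0 .015 0 .02;0 0 .015 0 .02;0 0 .015 0 .02;0 0 .005 0 .02'
python3 - <<'E'
from h import *
im=cams.read_camera('scene');a=im[130:330,270:430]
w=cams.read_camera('wrist');
a=cv2.resize(a,None,fx=2.4,fy=2.4);w=cv2.resize(w[:,:],(400,300))
w=cv2.copyMakeBorder(w,0,180,0,0,0);cv2.imwrite('pics/lift.png',np.clip(np.hstack([a,w])[...,::-1]*1.5,0,255))
E
```

```text
time_s: 5.55
tool_pos: [0.5977, 0.0633, 0.1237]
tool_rot: [-180.0, -0.0, -12.0]
force: [1.0, 1.8, 1.0]
grip_width: 0.0295
grasp_force: 24.8
time_s: 6.55
tool_pos: [0.5982, 0.0631, 0.2201]
tool_rot: [-180.0, -0.1, -12.0]
force: [-0.3, 0.1, -0.7]
grip_width: 0.0296
grasp_force: 24.7[ WARN:0@8.444] global loadsave.cpp:1063 imwrite_ Unsupported depth image for selected encoder is fallbacked to CV_8U.
```

View pics/lift.png

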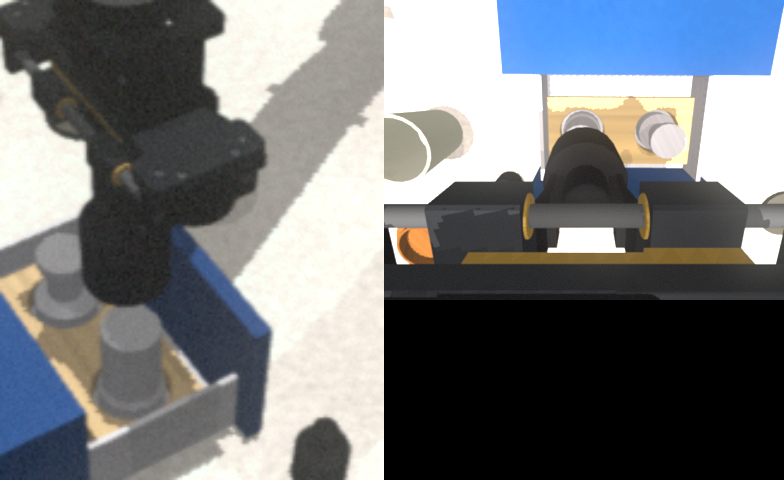

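The cap is lifted clear (crop 125,240), and the tall stamp is still standing in its well (130,360). I'll carry it to a viewing spot near the stand.

```bash
python3 -m creep '-.015 .015 .01 0 .02;-.025 .035 .01 0 .02;-.025 .04 0 0 .02;-.025 .04 0 0 .02;-.025 .04 0 0 .02;-.025 .04 0 0 .02;-.02 .035 0 0 .02;-.014 .021 0 0 .02'; python3 -m creep '0 0 0 0 .02;0 0 0 0 .02'
python3 - <<'E'
from h import *
o=get_obs();print(o['tool_pos'])
S={}
for c in('wrist','top','scene'):
    im=cams.read_camera(c);cv2.imwrite(f'pics/{c}2.png',im[...,::-1])
    for n,z in(('stand_floor',.006),('cap_stand',0)):
        print(c,n,[(np.round(d['xy'],1),round(d['p'],2),onz(c,d['xy'],z).round(4)) for d in finder.tip_of(n,c)])
    m=finder.masks_of('cap_stand',c)
    if m: 
        k=m[0]['mask'].astype('uint8');cs=max(cv2.findContours(k,0,1)[0],key=cv2.contourArea)[:,0]
        g=np.array([onz(c,p,.003) for p in cs],'float32');print('mask circ',len(cs),cv2.minEnclosingCircle(g),cv2.fitEllipse(g) if len(g)>5 else '')
    print('cap',[(np.round(d['xy'],1),round(d['p'],2)) for d in finder.tip_of('cap',c)])
a=cv2.imread('pics/wrist2.png');b=cv2.resize(cv2.imread('pics/scene2.png')[220:440,380:600],(480,480))
cv2.imwrite('pics/st.png',np.hstack([cv2.resize(a,(320,240)).repeat(2,0)[:480],b]))
E
```

```text
time_s: 7.65
tool_pos: [0.4201, 0.3319, 0.2388]
tool_rot: [180.0, 0.0, -11.8]
force: [-0.1, 0.1, -1.3]
grip_width: 0.0295
grasp_force: 24.7
time_s: 7.9
tool_pos: [0.4236, 0.3282, 0.2385]
tool_rot: [179.9, -0.0, -12.1]
force: [0.0, 0.3, -0.9]
grip_width: 0.0293
grasp_force: 24.7
[0.42357855 0.32823501 0.23851252]
wrist stand_floor [(array([280.5, 160.2]), 0.85, array([0.4699, 0.3576]))]
wrist cap_stand [(array([282.3, 161. ]), 0.83, array([0.4684, 0.357 ]))]
mask circ 317 ((0.4681311845779419, 0.35894063115119934), 0.05297902971506119) ((0.46905064582824707, 0.3592531085014343), (0.10153953731060028, 0.10449506342411041), 11.767512321472168)
cap [(array([320.4, 253.5]), 0.79), (array([439.5,  43. ]), 0.76), (array([278.3, 160.2]), 0.74)]
top stand_floor [(array([168.5, 262. ]), 0.52, array([0.4708, 0.3645])), (array([157.2, 272.2]), 0.46, array([0.4453, 0.39  ])), (array([207.2, 198.7]), 0.16, array([0.6327, 0.2797]))]
top cap_stand []
mask circ 48 ((0.5037686824798584, 0.35309410095214844), 0.029712924733757973) ((0.5060967206954956, 0.35315901041030884), (0.015795214101672173, 0.05451435595750809), 173.0697021484375)
cap [(array([349.4, 296.2]), 0.89), (array([233.4, 237.8]), 0.75), (array([160.9, 274.3]), 0.45)]
scene stand_floor [(array([502.4, 361.3]), 0.92, array([0.4653, 0.3602]))]
scene cap_stand [(array([500.9, 363.1]), 0.67, array([0.466 , 0.3593]))]
mask circ 167 ((0.46295881271362305, 0.3602871000766754), 0.05447545275092125) ((0.46360376477241516, 0.3597480058670044), (0.10172382742166519, 0.1066761240363121), 104.8896484375)
cap [(array([401.1, 327.4]), 0.83), (array([522. , 266.6]), 0.72), (array([349.3, 209.6]), 0.66)]
```

View pics/wrist2.png

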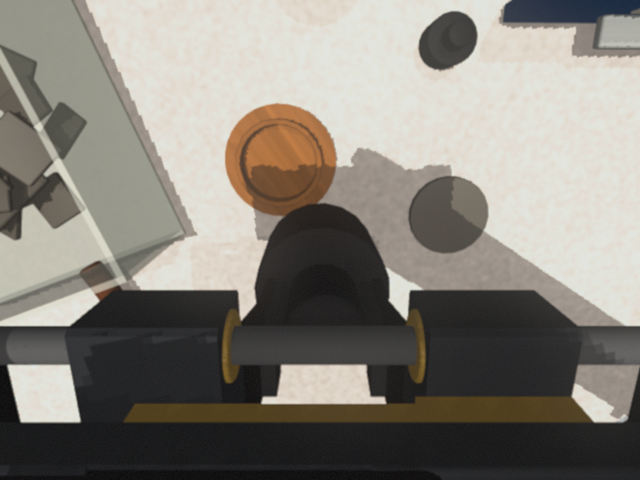

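The wrist picture shows the stand at (281,160) and the held cap with its front edge near (322,204). Next I'll fit the cap's offset in the hand by matching silhouettes, and measure the stand in the first top picture too.

```bash
cat > fit.py <<'E'
from h import *
from scipy.optimize import least_squares
o=get_obs();T=o['tool_pos'];print(T,o['time_s'])
th=np.linspace(0,2*np.pi,90)
def hull(c,x,y,z0,r=.03,h=.053):
    X=np.vstack([np.c_[x+r*np.cos(th),y+r*np.sin(th),np.full(90,z0+k),np.ones(90)] for k in(0,h)])
    q=X@P(c).T;return cv2.convexHull((q[:,:2]/q[:,2:]).astype('float32'))
for c,z in(('wrist',None),('scene',None)):
    im=cams.read_camera(c)
    x0=T[:2];z0=T[2]-.0587
    ms=finder.masks_of('cap',c)
    ctr=hull(c,*x0,z0)[:,0].mean(0)
    ms=[m for m in ms if np.linalg.norm(m['xy']-ctr)<60]
    if not ms: print(c,'none');continue
    cs=max(cv2.findContours(ms[0]['mask'].astype('uint8'),0,1)[0],key=cv2.contourArea)[:,0].astype(float)
    if c=='wrist': cs=cs[cs[:,1]<255]
    else: cs=cs[cs[:,1]>np.percentile(cs[:,1],45)]
    f=lambda d:[cv2.pointPolygonTest(hull(c,x0[0]+d[0],x0[1]+d[1],z0),tuple(p),True) for p in cs]
    s=least_squares(f,[0,0],loss='soft_l1',diff_step=1e-3,x_scale=.01,f_scale=1)
    print(c,len(cs),'offset',s.x.round(4),'resid px',np.abs(f(s.x)).mean().round(2),np.abs(f([0,0])).mean().round(2))
E
python3 fit.py
python3 - <<'E'
from h import *
im=cv2.imread('pics/top0.png');hsv=cv2.cvtColor(im,cv2.COLOR_BGR2HSV)
m=((hsv[...,1]>110)&((hsv[...,0]<15)|(hsv[...,0]>170))).astype('uint8');m[:,:140]=0;m[:,205:]=0;m[:235]=0;m[:295][295:]=0;m[295:]=0
cs=max(cv2.findContours(m,0,1)[0],key=cv2.contourArea)[:,0]
g=np.array([onz('top',p,.003) for p in cs],'float32');print(cv2.minEnclosingCircle(g),cv2.fitEllipse(g))
E
```

```text
[0.42359464 0.3291025  0.23860665] 8.65
((0.4656637907028198, 0.361532986164093), 0.051921386271715164) ((0.4655340611934662, 0.36175787448883057), (0.10101775079965591, 0.10183875262737274), 124.48562622070312)Traceback (most recent call last):
  File "fit.py", line 19, in <module>
    s=least_squares(f,[0,0],loss='soft_l1',diff_step=1e-3,x_scale=.01,f_scale=1)
    return func(*args, **kwargs)
    result = trf(vector_fun.fun, vector_fun.jac, x0, f0, J0, lb, ub, ftol, xtol,
                 gtol, max_nfev, x_scale, loss_function, tr_solver,
                 tr_options.copy(), verbose, callback=callback_wrapped)
    return trf_no_bounds(
        fun, jac, x0, f0, J0, ftol, xtol, gtol, max_nfev, x_scale,
        loss_function, tr_solver, tr_options, verbose, callback=callback)
    f_new = fun(x_new)
    self._update_fun()
    ~~~~~~~~~~~~~~~~^^
    self.f = self.fun_wrapped(xp_copy(self.x))
             ~~~~~~~~~~~~~~~~^^^^^^^^^^^^^^^^^
    return np.atleast_1d(self.fun(x))
                         ~~~~~~~~^^^
    return self.f(x, *self.args, **self.kwargs)
           ~~~~~~^^^^^^^^^^^^^^^^^^^^^^^^^^^^^^
  File "fit.py", line 18, in <lambda>
    f=lambda d:[cv2.pointPolygonTest(hull(c,x0[0]+d[0],x0[1]+d[1],z0),tuple(p),True) for p in cs]
                                     ~~~~^^^^^^^^^^^^^^^^^^^^^^^^^^^^
  File "fit.py", line 7, in hull
    q=X@P(c).T;return cv2.convexHull((q[:,:2]/q[:,2:]).astype('float32'))
        ~^^^
  File "h.py", line 4, in P
    k=cams.calibration(c);K=np.array([[k['fx'],0,k['cx']],[0,k['fy'],k['cy']],[0,0,1]])
ValueError: time passes only in moves, steps and waits
```

```bash
python3 - <<'E'
s=open('h.py').read().replace("def P(c)","from functools import lru_cache\n@lru_cache\ndef P(c)");open('h.py','w').write(s)
s=open('fit.py').read().replace("    s=least_squares(f,[0,0],loss='soft_l1',diff_step=1e-3,x_scale=.01,f_scale=1)","    s=minimize(lambda d:np.abs(f(d)).mean(),[0,0],method='Nelder-Mead',options=dict(initial_simplex=[[0,0],[.004,0],[0,.004]],maxiter=80))").replace('least_squares','minimize')
open('fit.py','w').write(s)
E
python3 fit.py
```

```text
[0.42358875 0.32908637 0.2385882 ] 8.75
wrist 148 offset [0.0023 0.0004] resid px 0.46 2.79
scene 92 offset [-0.0027 -0.0017] resid px 1.72 2.36
```

```bash
python3 -m creep '.015 .011 0 0 .02;.015 .01 0 0 .02;.0125 .01 -.01 0 .02;0 0 -.03 0 .02;0 0 -.03 0 .02;0 0 -.03 0 .02;0 0 -.02 0 .02;0 0 -.008 0 .02'; python3 -m creep '0 0 0 0 .02;0 0 0 0 .02;0 0 0 0 .02'; python3 fit.py
python3 - <<'E'
from h import *
for c in('wrist','scene'):
    im=cams.read_camera(c)
    if c=='scene': cv2.imwrite('pics/hov.png',cv2.resize(im[250:430,400:600],(667,600),interpolation=3)[...,::-1])
    m=finder.masks_of('cap_stand',c)
    if m:
        k=m[0]['mask'].astype('uint8');cs=max(cv2.findContours(k,0,1)[0],key=cv2.contourArea)[:,0]
        g=np.array([onz(c,p,.003) for p in cs],'float32');print(c,cv2.minEnclosingCircle(g))
E
```

```text
time_s: 9.95
tool_pos: [0.4657, 0.3597, 0.1095]
tool_rot: [179.9, 0.1, -12.0]
force: [0.2, 0.1, -0.7]
grip_width: 0.029
grasp_force: 24.7
time_s: 10.32
tool_pos: [0.4666, 0.3605, 0.1116]
tool_rot: [-179.9, -0.1, -12.0]
force: [-0.2, 0.5, -1.3]
grip_width: 0.0295
grasp_force: 24.7
[0.46661092 0.36049279 0.11159837] 10.325
wrist 149 offset [0.0023 0.0002] resid px 0.42 2.89
scene 82 offset [-0.002  -0.0007] resid px 1.82 2.08
wrist ((0.46802547574043274, 0.3589461147785187), 0.05260636284947395)
scene ((0.46465784311294556, 0.35959628224372864), 0.05282657593488693)
```

View pics/hov.png

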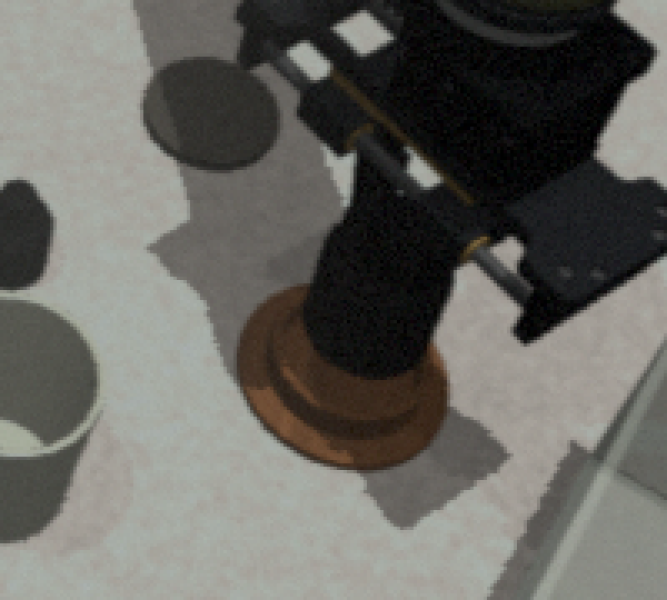

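The cap hovers centred over the ring (crop 375,370). Estimated error is about 1 mm, so lower it.

```bash
python3 -m creep '-.0005 -.001 -.01 0 .02;0 0 -.01 0 .02;0 0 -.008 0 .02;0 0 -.006 0 .02;0 0 -.004 0 .02;0 0 -.003 0 .02;0 0 -.002 0 .02;0 0 0 0 .02'
```

```text
time_s: 11.72
tool_pos: [0.4656, 0.359, 0.0676]
tool_rot: [180.0, 0.0, -12.0]
force: [0.1, 0.4, -0.8]
grip_width: 0.0298
grasp_force: 24.7
```

```bash
python3 -m creep '0 0 -.001 0 .02;0 0 -.001 0 .02;0 0 -.001 0 .02;0 0 0 0 .02'; python3 -m creep '0 0 -.001 0 .02; 0 0 0 0 .02'
```

```text
time_s: 12.22
tool_pos: [0.4664, 0.36, 0.0664]
tool_rot: [-179.9, -0.1, -12.0]
force: [-0.9, -0.9, 7.9]
grip_width: 0.0292
grasp_force: 24.8
time_s: 12.48
tool_pos: [0.4665, 0.3606, 0.066]
tool_rot: [-179.8, -0.1, -12.0]
force: [-1.3, -0.8, 9.9]
grip_width: 0.0293
grasp_force: 24.9
```

Contact is at the floor height, so the cap rests inside the ring. Release, rise and check.

```bash
python3 -m creep '0 0 0 0 .06;0 0 0 0 .087;0 0 0 0 .087;0 0 0 0 .087;0 0 0 0 .087;0 0 0 0 .087' ; python3 -m creep '0 0 .01 0 .087;0 0 .03 0 .087;0 0 .04 0 .087;0 0 .04 0 .087;0 0 .04 0 .087;-.03 -.03 0 0 .087;-.03 -.04 0 0 0;0 -.05 0 0 0'
python3 - <<'E'
from h import *
im=cams.read_camera('scene');cv2.imwrite('pics/placed.png',cv2.resize(im[130:450,270:600],(619,600),interpolation=3)[...,::-1])
print([(d['xy'],d['p']) for d in finder.tip_of('push_point','scene')])
E
```

```text
time_s: 13.22
tool_pos: [0.4655, 0.359, 0.0635]
tool_rot: [180.0, 0.0, -12.0]
force: [0.6, -0.1, 0.3]
grip_width: 0.0808
grasp_force: 0.0
time_s: 14.22
tool_pos: [0.4035, 0.2396, 0.2245]
tool_rot: [-180.0, -0.1, -11.8]
force: [1.8, -0.5, 0.0]
grip_width: 0.0744
grasp_force: 0.0
[([348.8, 231.0], 0.93)]
```

View pics/placed.png

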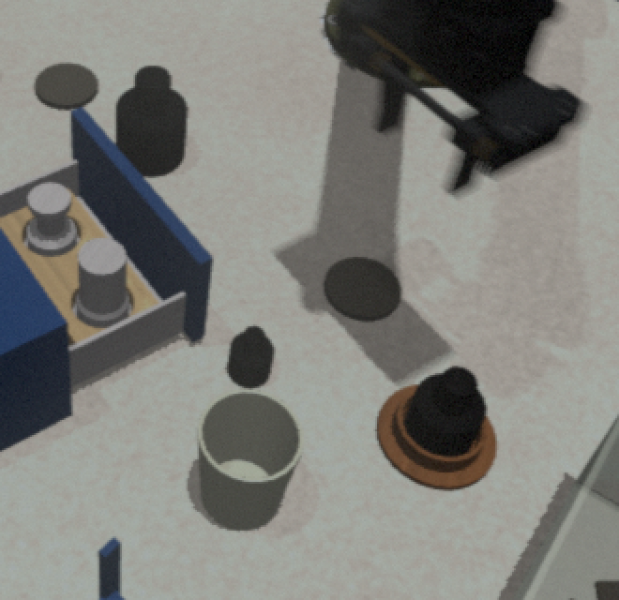

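The cap stands knob up in the ring (crop 445,410), and both stamps are standing in the drawer. Next: closed fingers in front of the push point.

```bash
python3 -m creep '.01 -.03 0 0 0;.01 -.04 0 0 0;.01 -.04 0 0 0;.01 -.04 0 0 0;.01 -.03 0 0 0;.01 -.015 0 0 0;0 0 0 0 0;0 0 0 0 0'; python3 -m creep '0 0 -.03 0 0;0 0 -.03 0 0;0 0 -.03 0 0;0 0 -.02 0 0;0 0 -.01 0 0;0 0 -.005 0 0;0 0 0 0 0;0 0 0 0 0'
```

```text
time_s: 15.32
tool_pos: [0.4654, 0.0459, 0.2236]
tool_rot: [-180.0, 0.0, -11.9]
force: [-0.3, 0.4, -0.6]
grip_width: 0.0007
grasp_force: 0.0
time_s: 16.32
tool_pos: [0.4662, 0.0442, 0.0994]
tool_rot: [-180.0, -0.1, -12.0]
force: [1.4, 0.1, -0.5]
grip_width: 0.0004
grasp_force: 0.0
```

```bash
python3 -m creep '.0049 -.001 0 0 0;.0049 -.001 0 0 0;.0049 -.0011 0 0 0;.0049 -.001 0 0 0;.0039 -.0008 0 0 0;.0029 -.0006 0 0 0;.002 -.0004 0 0 0;.002 -.0004 0 0 0'; python3 -m creep '.002 -.0004 0 0 0;.002 -.0004 0 0 0;.002 -.0004 0 0 0;.0029 -.0006 0 0 0;.0039 -.0008 0 0 0;.0049 -.001 0 0 0;.0049 -.0011 0 0 0;.0049 -.001 0 0 0'
```

```text
time_s: 17.32
tool_pos: [0.4961, 0.0378, 0.0986]
tool_rot: [180.0, 0.0, -12.0]
force: [0.0, 0.7, 1.1]
grip_width: 0.0001
grasp_force: 0.0
time_s: 18.32
tool_pos: [0.5238, 0.0318, 0.0985]
tool_rot: [180.0, 0.0, -12.0]
force: [-1.4, -0.2, 1.0]
grip_width: 0.0007
grasp_force: 0.9
```

```bash
python3 -m creep '.0049 -.001 0 0 0;.0049 -.0011 0 0 0;.0049 -.001 0 0 0;.0049 -.0011 0 0 0;.0049 -.001 0 0 0;.0049 -.0011 0 0 0;.0049 -.001 0 0 0;.0049 -.0011 0 0 0'; python3 -m creep '.0049 -.001 0 0 0;.0049 -.0011 0 0 0;.0049 -.001 0 0 0;.0049 -.0011 0 0 0;.0049 -.001 0 0 0;.0049 -.0011 0 0 0;.0049 -.001 0 0 0;.0039 -.0008 0 0 0'
python3 - <<'E'
from h import *
im=cams.read_camera('scene');cv2.imwrite('pics/push.png',cv2.resize(im[150:400,200:430],(552,600),interpolation=3)[...,::-1])
E
```

```text
time_s: 19.32
tool_pos: [0.563, 0.0236, 0.0985]
tool_rot: [180.0, 0.0, -12.0]
force: [-1.5, -1.0, -0.6]
grip_width: 0.0005
grasp_force: 0.9
time_s: 20.32
tool_pos: [0.6013, 0.0155, 0.0986]
tool_rot: [-180.0, -0.0, -12.0]
force: [-2.7, -0.3, 0.1]
grip_width: 0.0005
grasp_force: 0.8
```

View pics/push.png

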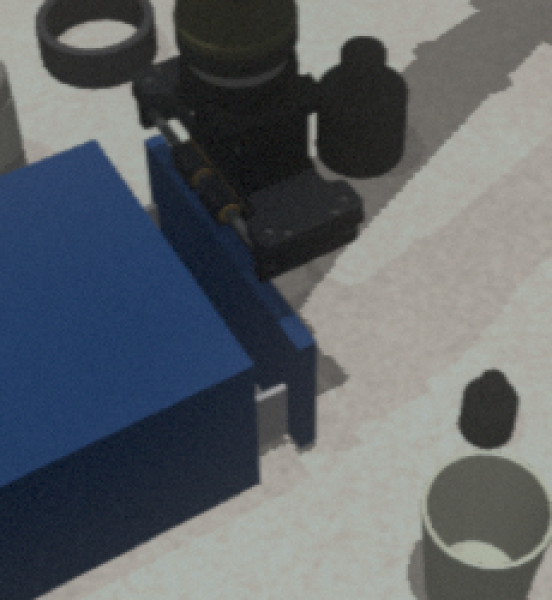

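The drawer is about 30 mm from home and following the fingers. Now slower.

```bash
python3 -m creep '.0029 -.0006 0 0 0;.0029 -.0006 0 0 0;.0029 -.0006 0 0 0;.0029 -.0006 0 0 0;.0029 -.0006 0 0 0;.0029 -.0006 0 0 0;.002 -.0004 0 0 0;.002 -.0004 0 0 0'; python3 -m creep '.001 -.0002 0 0 0;.001 -.0002 0 0 0;.001 -.0002 0 0 0;.001 -.0002 0 0 0'
```

```text
time_s: 21.38
tool_pos: [0.6224, 0.0112, 0.0986]
tool_rot: [180.0, 0.0, -12.0]
force: [-1.8, -0.8, 1.1]
grip_width: 0.0002
grasp_force: 0.8
time_s: 21.88
tool_pos: [0.626, 0.0104, 0.0985]
tool_rot: [180.0, 0.0, -12.0]
force: [-4.1, -0.3, 3.8]
grip_width: 0.0004
grasp_force: 1.9
```

```bash
for i in 1 2; do python3 -m creep '.001 -.0002 0 0 0;.001 -.0002 0 0 0;.001 -.0002 0 0 0' | grep -E 'tool_pos|force:'; done
```

```text
tool_pos: [0.6263, 0.0103, 0.0985]
force: [-11.8, 1.3, 8.7]
grasp_force: 6.0
tool_pos: [0.6268, 0.0102, 0.0986]
force: [-17.9, 1.0, 13.1]
grasp_force: 8.9
```

```bash
python3 -m creep '.001 -.0002 0 0 0;.001 -.0002 0 0 0' | grep -E 'tool_pos|force:'
```

```text
tool_pos: [0.6322, 0.0091, 0.0986]
force: [-4.1, -0.5, 2.9]
grasp_force: 2.0
```

```bash
for i in 1 2; do python3 -m creep '.001 -.0002 0 0 0;.001 -.0002 0 0 0' | grep -E 'tool_pos|force:'; done
```

```text
tool_pos: [0.6354, 0.0085, 0.0986]
force: [-7.2, 1.1, 6.4]
grasp_force: 3.6
tool_pos: [0.6353, 0.0084, 0.0986]
force: [-13.8, 0.6, 9.0]
grasp_force: 6.5
```

```bash
for i in 1 2; do python3 -m creep '.001 -.0002 0 0 0;.001 -.0002 0 0 0' | grep -E 'tool_pos|force:'; done
```

```text
tool_pos: [0.6353, 0.0084, 0.0986]
force: [-18.5, 1.7, 13.5]
grasp_force: 9.3
tool_pos: [0.6353, 0.0084, 0.0986]
force: [-24.2, 1.1, 17.4]
grasp_force: 12.2
```

At 24 N there is no more travel, which is more than the detent's 20 N, so this is the stop. Back off and check that it stays.

```bash
python3 -m creep '-.004 .0008 0 0 0;-.006 .0013 0 0 0;-.01 .002 0 0 0;-.02 .004 0 0 0;-.02 .004 0 0 0;-.03 .006 .02 0 0;-.03 .006 .03 0 0;0 .0 .04 0 0'; python3 -m creep '-.02 -.04 .03 0 0;0 -.05 .03 0 0;0 -.05 0 0 0;0 -.05 0 0 0;0 -.05 0 0 0;0 0 0 0 0;0 0 0 0 0;0 0 0 0 0'
python3 - <<'E'
from h import *
s=cams.read_camera('scene')[...,::-1];t=cams.read_camera('top')[...,::-1]
for n in('push_point',):
  a=finder.tip_of(n,'scene');b=finder.tip_of(n,'top');print([d['xy'] for d in a],[d['xy'] for d in b])
  if a and b:print(tri(a[0]['xy'],b[0]['xy']),onz('scene',a[0]['xy'],.108),onz('top',b[0]['xy'],.108))
  print('expected home',[.6448,.0058])
a=cv2.resize(s[130:430,80:560],(400,250));a=cv2.resize(s[180:420,80:400],(400,300));b=cv2.resize(t[50:290,140:460],(400,300))
cv2.imwrite('pics/end.png',np.hstack([a,b]))
E
```

```text
time_s: 24.88
tool_pos: [0.5198, 0.0319, 0.1885]
tool_rot: [179.9, 0.1, -12.0]
force: [1.2, 0.8, 0.6]
grip_width: 0.0005
grasp_force: 0.0
time_s: 25.88
tool_pos: [0.5028, -0.2071, 0.2487]
tool_rot: [-180.0, -0.0, -11.9]
force: [0.0, -0.4, 0.5]
grip_width: 0.0002
grasp_force: 0.0
[[278.1, 261.1]] [[315.7, 185.1], [170.2, 269.2]]
[0.64473451 0.00657543 0.10450592] [0.64745873 0.0073698 ] [0.64182294 0.0085544 ]
expected home [0.6448, 0.0058]
```

View pics/end.png

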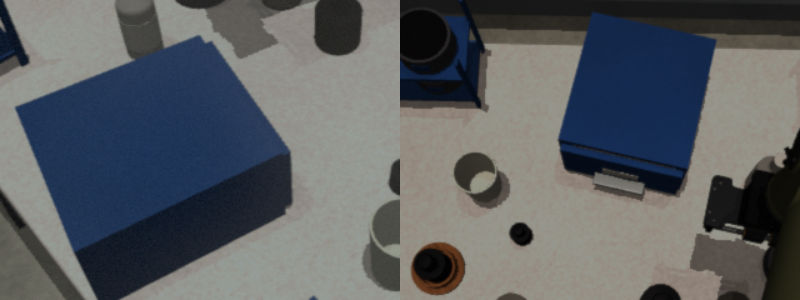

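The drawer front is flush with the carcass (measured 0.6447 against 0.6448 expected), the cap is in the stand (top crop 435,265), and nothing else has been disturbed. Handing in.

```bash
python3 -c "
from cell import ticket;print(ticket.sign_off())"
```

```text
the job is handed in; nothing more can be done
None
```

The cap stands knob up in the cap stand's ring, the drawer is pushed home past its detent and stays seated there, and the job was handed in at about 26 s of the 64 s allowed.

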